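Load two battery packs in the test dock and switch it on

ROBOT

A 7-joint arm with a two-finger parallel gripper is mounted at the origin on the work surface. World frame = base frame: x ahead of the robot, y to its left, z up, the work surface at z = 0. Lengths are in mm, angles in degrees, forces in N, time in s.
With the tool pointing down it reaches from about 425 to 875 mm from the base axis. Payload 4.7 kg.
Tool frame: the origin (TCP) lies at the very end of the fingers, on their centre line; the grasp point (between the pads) lies 19 mm behind it; z points along the fingers, y is the line along which they close (so a half turn about z gives the same grasp; the last joint's range is limited). The gripper opens to 87 mm and grips with 3 to 60 N. Pads are 19 mm wide; open, the fingers measure 117 mm over their backs; the gripper's body (75 mm by 190 mm) begins 51 mm behind the grasp point.
Start: joints at [-75.968, 18.392, -4.016, 83.108, 1.295, 78.541, -3.26], TCP at [148.718, 632.778, 222.587] pointing down, gripper open.
Joint ranges: [-163.93, 163.93], [-17.29, 119.83], [-79.2, 71.16], [3.27, 140.29], [-89.18, 269.18], [5.43, 117.66], [-154.24, 154.24]. Speed limits (degrees/s): [147.25, 147.25, 180, 180, 180, 180, 180].

INTERFACE

Orientations are given as a 3x3 rotation matrix whose columns are the frame's x, y, z axes.
In Python, from plant import arm, viewer, workorder gives the robot as it stands. The module is installed in compiled form; this text tells all that it offers.
- The arm moves only by the tool apply_moves, never from a script. Its argument "commands" is a list of rows, each a list of 7 numbers: the shift along the world's x, y, z in mm, then the turn, a rotation vector about the world's x, y, z in degrees, then the closure, from 0 (fully open) to 1 (shut). In form: [[x, y, z, wx, wy, wz, grip], ...]. A call has 1 to 10 rows; each row shifts and turns the commanded pose from where the row before left it; what a row does not reach is not made up. A row lasts 1/10 s, in which the tool goes at most 50 mm and 8.59 degrees, less where a joint would pass 70% of its speed; a pose out of reach is approached as far as the arm can. A call with a gripper value outside its range is refused whole. The fingers move at their own pace and stop on an object; "force" is the grip in N (left out, the last holds). Time passes only in rows, so rows that do not move let the fingers close. It gives the time, the measured TCP pose, the force, the opening and the grip force at its end, in the units of the state.
- arm.get_obs(): the state, without advancing time (a new reading comes with each control period).
- viewer.capture(name): name is "side" or "top"; returns a dict with "pixels" (400x640x3 uint8, blue, green, red), "mtx" (3x3 intrinsics, pixels), "cam_to_world" (4x4, takes a point from camera to world coordinates). Camera axes: x right, y down, z forward; pixel columns grow to the right and rows downward; lengths in mm; the calibration is good to about 2 mm. A picture is of the moment at which its call begins. There is no depth.
- workorder.close_job(): hands the job in; it is judged then, once.
The state is a dict: "time_s": time; "joints": joint angles; "dq": joint speeds; "effort": joint torques, N m; "tcp_pos": TCP position; "tool_rot": TCP orientation; "force": force on the tool from outside, world axes, zero at the start; "moment": the same for the moment, N m; "width": finger opening in mm; "grasp_force": force on a finger pad.
Only numpy, scipy, OpenCV 4.12 (cv2) and the standard library are available. Lean on these libraries where they do the work, as an engineer would, in place of code of your own. Each camera call takes 0.05 s, during which the arm holds its last target. There are 200 camera calls.

TASK

Put the two loose battery packs into the two bays of the test dock, one in each, turned so that the rib on each pack goes into the notch of its bay, lowered rather than dropped and pushed fully home. Only then switch the dock on: with the key from the wooden rest pushed fully into the key switch, turn it a quarter turn clockwise, and leave it there. Leave the flux jar, the solder spool and the screwdriver where they are.

Things in the scene. Friction and masses are not known exactly. Their poses are not given: they have to be found in the camera images.
- pack_a: battery pack: grey plastic block 58 (x) x 40 (y) x 40 mm tall, 0.11 to 0.22 kg, upright at any yaw, darker label on top. A rib 11 mm proud, 14 mm wide, runs full height down the middle of one 40 mm end face (its -x end). Origin: centre of the block's underside (rib not counted); x points away from the rib, z up. The two packs are alike and fit either bay. Grip across the 40 mm sides
- pack_b: battery pack: grey plastic block 58 (x) x 40 (y) x 40 mm tall, 0.11 to 0.22 kg, upright at any yaw, darker label on top. A rib 11 mm proud, 14 mm wide, runs full height down the middle of one 40 mm end face (its -x end). Origin: centre of the block's underside (rib not counted); x points away from the rib, z up. The two packs are alike and fit either bay. Grip across the 40 mm sides
- pack_a_rib (a point): outer face of pack_a's rib, at the level of its underside, 40 mm from the pack's origin
- pack_b_rib (a point): the same point on pack_b
- dock: battery test dock: low grey box fixed to the bench, 104 (x) x 285 (y) mm, deck 26 mm above the bench; its long -x side has the two notches and roughly faces the robot. Origin: at bench level, midway between its long sides; it reaches from y = -145 to +140 mm. Along its y lie bay0 (-85 mm), bay1 (+15 mm) and the key switch (+105 mm), all at x = 0
- bay0 (a point): centre of bay0's floor, axes as the dock's. Open-topped pocket 66 (x) x 46 (y) mm, floor 12 mm above the bench, 14 mm below the deck; a notch 22 mm wide and as deep as the bay runs from the pocket through the dock's -x side. A seated pack has its axes parallel to the dock's, its underside on the floor, and stands 26 mm above the deck
- bay1 (a point): centre of the floor of bay1, the same as bay0
- bay0_notch (a point): where the outer face of the rib of a seated pack lies in bay0's notch, floor level, 40 mm towards the dock's -x side from the bay centre
- bay1_notch (a point): the same for bay1
- slot (a point): centre of the key slot's mouth, on top of the key switch's steel plug (38 mm across, in a black collar 56 mm across, 2 mm lower), 40 mm above the bench. Turns with the plug: x along the slot, z up. The slot is about 18 (x) by 8 (y) mm, 28 mm deep, the same either way round
- lock (a joint): angle of the key switch's plug in rad: 0 off (slot along the dock's x), growing as it turns clockwise seen from above, stop at 1.6; it may start at 0 to 0.3. It stays where it is left (friction 0.04 N m). The key has about 0.2 rad of turning play in the slot
- key: switch key, upright in its rest, blade down: black head 26 (x) x 10 (y) x 34 mm tall above a steel blade 14 (x) x 5 (y) x 24 mm long, its last 6 mm stepped to 10 x 3 mm. 30 g. Origin: centre of the blade's lower end, z up; head from z = 24 to 58 mm. Fully in, the head's underside lies on the plug. Same either way round. Grip across the head's 10 mm thickness
- rest: fixed pale wooden block 60 x 60 x 30 mm with a loose slot through it along its x axis in which the key stands, head on the block's top. Origin: centre of its underside
- flux_jar: bystander: small amber jar with white lid, 52 mm across, 55 mm tall, origin centre of underside
- solder_spool: bystander: aluminium solder spool, 54 mm across, 40 mm tall, origin centre of underside
- screwdriver: bystander: screwdriver lying on the bench, 170 mm long along its x

How it is judged:
By the outcome, as a careful person would: the job done as asked, in the order asked, and still so for the second after the job is handed in, with the robot touching nothing.
It also fails if it takes over 72 s, if anything falls off the work surface, if the arm or the gripper's body presses on something with over 40 N, if the wrist force passes 120 N, or if a joint passes its speed limit or range.

## Working session

There is one attempt and no reset: what is moved stays moved. The work goes in short steps, Python scripts to look and compute and a tool call to move; the robot and the scene stay as the last step left them, time stands still between calls to the robot, and variables do not carry over. Pictures are saved under pics/ and viewed, at most 10 in all, crops included, and the job is handed in when it is done.

Besides the shell and the picture viewer there is one more tool, called after ">>>" as a command line: name --pt "numbers of a row" for each row, then --argument value for the rest. apply_moves: Moves the arm, as the interface text tells. Its arguments: {"type":"object","properties":{"commands":{"type":"array","items":{"type":"array","items":{"type":"number"}}},"force":{"type":"number"}},"required":["commands"]}

```bash
mkdir -p pics; python3 - <<'E'
from plant import arm, viewer
import cv2, numpy as np, pickle
d={}
for n in("top","side"):
    c=viewer.capture(n); d[n]=c; cv2.imwrite(f"pics/{n}0.png",c["pixels"]); print(n,c["mtx"].round(1).tolist(),c["cam_to_world"].round(3).tolist())
pickle.dump(d,open("c0.pkl","wb"))
o=arm.get_obs();print(o["time_s"],o["tcp_pos"],o["tool_rot"],o["width"])
E
```

```text
top [[466.9, 0.0, 317.0], [0.0, 466.9, 197.8], [0.0, 0.0, 1.0]] [[0.016, -0.995, 0.098, 457.634], [-1.0, -0.018, -0.014, 2.203], [0.016, -0.098, -0.995, 1267.766], [0.0, 0.0, 0.0, 1.0]]
side [[377.9, 0.0, 319.1], [0.0, 377.9, 206.1], [0.0, 0.0, 1.0]] [[-0.927, -0.218, 0.305, 314.968], [-0.375, 0.545, -0.75, 698.909], [-0.003, -0.81, -0.587, 606.803], [0.0, 0.0, 0.0, 1.0]]
0.1 [148.66053248 632.25375994 221.56011379] [[-9.73484027e-01  2.28754829e-01 -2.79916959e-04]
 [ 2.28754968e-01  9.73482510e-01 -1.72273546e-03]
 [-1.21589792e-04 -1.74108785e-03 -9.99998477e-01]] 87.13429311080064
```

View pics/top0.png

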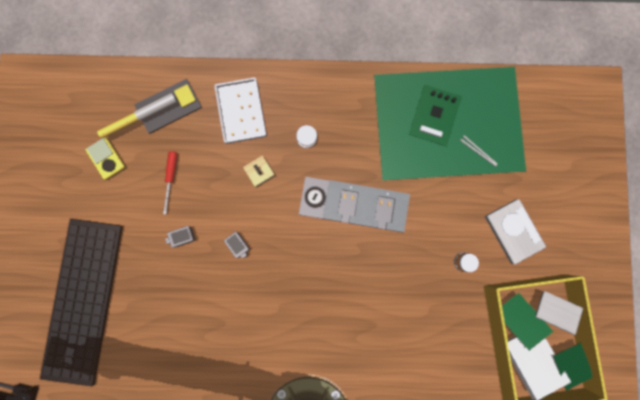

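View pics/side0.png

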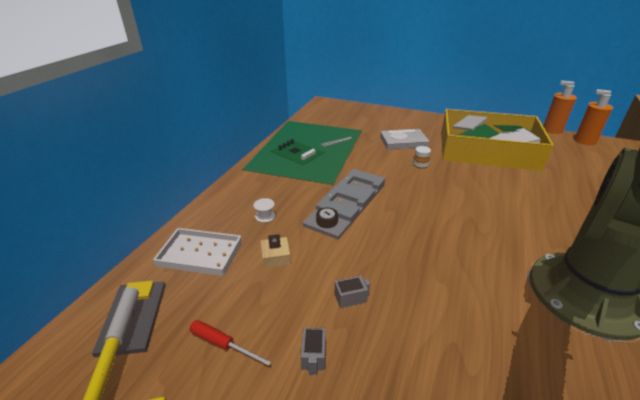

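The top view shows the packs at (180,237) and (237,244), the key rest at (258,170) and the dock at (300–410, 178–231) with the switch at (315,197). Next I'll look at enlarged crops.

```bash
python3 - <<'E'
import cv2,pickle
d=pickle.load(open("c0.pkl","rb"))
t=d["top"]["pixels"];s=d["side"]["pixels"]
a=cv2.resize(t[150:265,160:420],None,fx=3,fy=3,interpolation=cv2.INTER_CUBIC)
cv2.imwrite("pics/tc.png",a)
b=cv2.resize(s[165:375,230:400],None,fx=2.8,fy=2.8,interpolation=cv2.INTER_CUBIC)
cv2.imwrite("pics/sc.png",b)
E
```

```text
(no output)
```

View pics/tc.png

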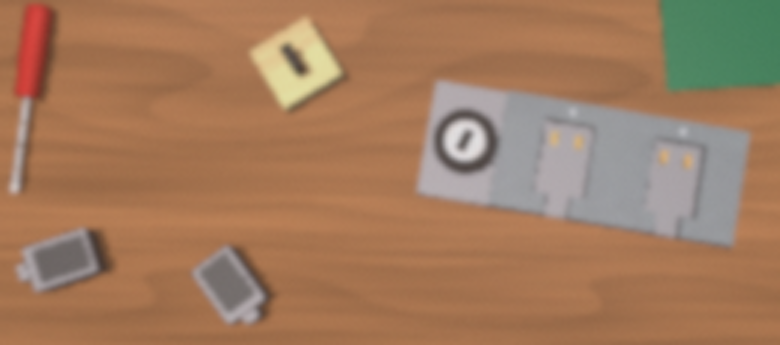

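View pics/sc.png

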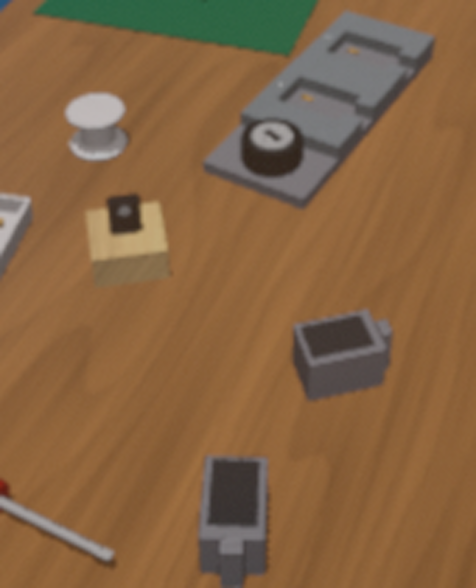

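```bash
cat > fit.py <<'E'
import cv2,numpy as np
from scipy.optimize import minimize
def proj(c,P):
    T=np.linalg.inv(c["cam_to_world"]); q=(T[:3,:3]@np.asarray(P,float).T+T[:3,3:]); q=c["mtx"]@q; return (q[:2]/q[2]).T
def unproj(c,uv,z):
    r=c["cam_to_world"][:3,:3]@np.linalg.solve(c["mtx"],[uv[0],uv[1],1]); o=c["cam_to_world"][:3,3]; return o+r*(z-o[2])/r[2]
def box(x0,x1,y0,y1,z0,z1): return np.array([[x,y,z] for x in(x0,x1) for y in(y0,y1) for z in(z0,z1)],float)
def place(b,x,y,a):
    c,s=np.cos(a),np.sin(a); return b@np.array([[c,s,0],[-s,c,0],[0,0,1]])+[x,y,0]
def render(c,parts,roi,k=8,sig=.8):
    u0,v0,w,h=roi; m=np.zeros((h*k,w*k),np.uint8)
    for P in parts:
        q=((proj(c,P)-[u0,v0]+.5)*k-.5)
        hull=cv2.convexHull((q).astype(np.float32))
        cv2.fillConvexPoly(m,np.round(hull*16).astype(np.int32),255,shift=4)
    return cv2.GaussianBlur(cv2.resize(m,(w,h),interpolation=cv2.INTER_AREA).astype(np.float32)/255,(0,0),sig)
def greymask(img):
    f=img.astype(np.float32); mx=f.max(2);mn=f.min(2); S=1-mn/np.maximum(mx,1); return np.clip((.42-S)/.3,0,1)
def darkmask(img,lo=60,hi=130):
    return np.clip((hi-img.max(2).astype(np.float32))/(hi-lo),0,1)
def fit(cams,model,x0,step,maskf,pad=10,sig=.8):
    rois=[];T=[]
    for c in cams:
        q=np.vstack([proj(c,P) for P in model(x0)]); a=np.floor(q.min(0)-pad).astype(int); b=np.ceil(q.max(0)+pad).astype(int)
        rois.append((a[0],a[1],b[0]-a[0],b[1]-a[1])); T.append(maskf(c["pixels"][a[1]:b[1],a[0]:b[0]]))
    f=lambda p:sum(((render(c,model(p),r,sig=sig)-t)**2).sum() for c,r,t in zip(cams,rois,T))
    n=len(x0); S=np.vstack([x0]+[np.array(x0)+np.eye(n)[i]*step[i] for i in range(n)])
    r=minimize(f,x0,method="Nelder-Mead",options=dict(initial_simplex=S,xatol=.01,fatol=.01,maxiter=600)); return r.x,r.fun
PACK=[box(-29,29,-20,20,0,40),box(-40,-29,-7,7,0,40)]
E
cat > m0.py <<'E'
from fit import *; import pickle
d=pickle.load(open("c0.pkl","rb")); t,s=d["top"],d["side"]
tc=lambda u,v:((u+.5)/3-.5+160,(v+.5)/3-.5+150)
pk=lambda p:[place(b,*p) for b in PACK]
for n,uv,rib in(("A",(62,259),(24,271)),("B",(230,284),(250,315))):
    c=unproj(t,tc(*uv),40);r=unproj(t,tc(*rib),40);a=np.arctan2(*(c-r)[1::-1])
    for cams in([t,s],[t],[s]):
        x,f=fit(cams,pk,[c[0],c[1],a],[5,5,.1],greymask); print(n,x[:2].round(1),np.degrees(x[2]).round(1),round(f,1))
a0=unproj(t,tc(749,132),26);a1=unproj(t,tc(733,245),26);sw=unproj(t,tc(466,141),40);print("plug by eye",sw)
yaw=np.arctan2(*(a0-a1)[1::-1]);c=sw[:2]-105*np.array([-np.sin(yaw),np.cos(yaw)])
dk=lambda p:[place(box(-52,52,-145,70,0,26),*p[:3]),place(box(-52,52,70,140,0,p[3]),*p[:3]),place(box(-20,20,85,125,0,39),*p[:3])]
for cams in([t,s],[t],[s]):
    x,f=fit(cams,dk,[c[0],c[1],yaw,15],[5,5,.05,5],greymask); print("dock",x[:2].round(1),np.degrees(x[2]).round(1),x[3].round(1),round(f,1))
k=unproj(t,tc(293,60),64);hd=lambda p:[place(box(-13,13,-5,5,30,64),*p)]
for cams in([t,s],[t],[s]):
  for a in(0.5,):
    x,f=fit(cams,hd,[k[0],k[1],a],[4,4,.2],darkmask,pad=4); print("key",x[:2].round(1),np.degrees(x[2]).round(1),round(f,1))
sl=lambda p:[place(box(-9,9,-4,4,40,40),*p)]
for cams in([t],[s]):
    x,f=fit(cams,sl,[sw[0],sw[1],yaw-.25],[3,3,.2],lambda i:darkmask(i,60,190),pad=1);print("slot",x[:2].round(1),np.degrees(x[2]).round(1),round(f,1))
E
python3 m0.py
```

```text
A [471.7 343.9] -69.2 65.9
A [471.5 344.7] -71.1 19.7
A [471.7 343.6] -69.4 44.3
B [452.1 196.4] 37.1 92.9
B [452.3 196.8] 37.4 8.9
B [452.1 196.1] 37.1 83.1
plug by eye [581.47702032  -9.74966677  40.        ]
dock [ 567.  -112.4] -8.8 9.5 222.2
dock [ 566.9 -112.3] -8.7 16.7 44.2
dock [ 567.2 -112.7] -9.0 8.7 176.4
key [650.3 143.8] 33.6 39.8
key [648.3 140.6] 35.7 19.4
key [650.1 144.5] 31.9 18.6
slot [582.6  -8.4] -24.5 3.4
slot [581.3  -6.5] -20.6 8.7
```

>>> apply_moves --pt "32.3 -28.9 -10 0 0 -5.63 0" --pt "32.3 -28.9 -10 0 0 -5.63 0" --pt "32.3 -28.9 -10 0 0 -5.63 0" --pt "32.3 -28.9 -10 0 0 -5.63 0" --pt "32.3 -28.9 -10 0 0 -5.63 0" --pt "32.3 -28.9 -10 0 0 -5.63 0" --pt "32.3 -28.9 -10 0 0 -5.63 0" --pt "32.3 -28.9 -10 0 0 -5.63 0" --pt "32.3 -28.9 -10 0 0 -5.63 0" --pt "32.3 -28.9 -10 0 0 -5.63 0" --force 25

```text
time_s: 1.1
tcp_pos: [472.6, 342.3, 122.0]
tool_rot: [[-0.346, 0.938, -0.0], [0.938, 0.346, -0.0], [-0.0, -0.0, -1.0]]
force: [0.8, 0.5, -0.5]
width: 87.2
grasp_force: 0.0
```

>>> apply_moves --pt "0 0 -35 0 0 0 0" --pt "0 0 -35 0 0 0 0" --pt "0 0 -26 0 0 0 0" --pt "0 0 -10 0 0 0 0" --pt "0 0 0 0 0 0 0.3" --pt "0 0 0 0 0 0 1" --pt "0 0 0 0 0 0 1" --pt "0 0 0 0 0 0 1" --pt "0 0 0 0 0 0 1" --pt "0 0 0 0 0 0 1"

```text
time_s: 2.1
tcp_pos: [472.0, 344.0, 17.2]
tool_rot: [[-0.35, 0.937, 0.001], [0.937, 0.35, 0.001], [0.0, 0.001, -1.0]]
force: [0.4, 0.1, -0.1]
width: 47.2
grasp_force: 0.0
```

>>> apply_moves --pt "0 0 0 0 0 0 1" --pt "0 0 0 0 0 0 1" --pt "0 0 0 0 0 0 1" --pt "0 0 20 0 0 0 1" --pt "0 0 30 0 0 0 1" --pt "0 0 20 0 0 0 1" --pt "0 0 0 0 0 0 1"

```text
time_s: 2.8
tcp_pos: [473.4, 345.0, 89.1]
tool_rot: [[-0.35, 0.937, 0.004], [0.937, 0.35, 0.003], [0.002, 0.005, -1.0]]
force: [-0.1, 1.1, -2.0]
width: 40.0
grasp_force: 25.0
```

```bash
cat > held.py <<'E'
from fit import *; from plant import viewer,arm; import pickle,sys
t=viewer.capture("top");s=viewer.capture("side");o=arm.get_obs()
n=sys.argv[1];pickle.dump(dict(top=t,side=s,o=o),open(n+".pkl","wb"))
cv2.imwrite(f"pics/{n}.png",np.hstack([t["pixels"][100:300,100:440],s["pixels"][150:350,200:420]]))
print(o["tcp_pos"].round(1),np.degrees(np.arctan2(o["tool_rot"][1,1],o["tool_rot"][0,1])).round(1),o["force"],o["width"],o["grasp_force"])
E
python3 held.py h1
```

```text
[471.2 343.5  85.7] 20.5 [-0.54750163  0.85482288 -2.14294497] 39.97588043234466 24.954219963401556
```

View pics/h1.png

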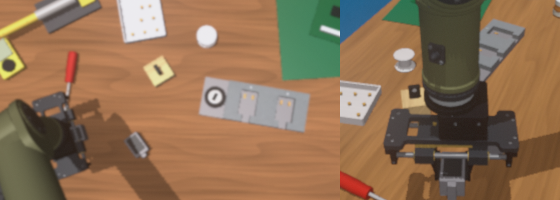

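>>> apply_moves --pt "9.8 -44.1 0 0 0 6.07 1" --pt "9.8 -44.1 0 0 0 6.07 1" --pt "9.8 -44.1 0 0 0 6.07 1" --pt "9.8 -44.1 0 0 0 6.07 1" --pt "9.8 -44.1 0 0 0 6.07 1" --pt "9.8 -44.1 0 0 0 6.07 1" --pt "9.8 -44.1 0 0 0 6.07 1" --pt "9.8 -44.1 0 0 0 6.07 1" --pt "9.8 -44.1 0 0 0 6.07 1" --pt "9.4 -44.5 0 0 0 6.07 1"

```text
time_s: 3.9
tcp_pos: [568.0, -99.1, 84.3]
tool_rot: [[-0.989, 0.149, -0.003], [0.149, 0.989, 0.0], [0.003, -0.0, -1.0]]
force: [0.1, -0.2, -2.6]
width: 39.8
grasp_force: 25.0
```

>>> apply_moves --pt "0 0 -15 0 0 0 1" --pt "0 0 0 0 0 0 1" --pt "0 0 0 0 0 0 1"

```text
time_s: 4.2
tcp_pos: [567.8, -96.0, 69.7]
tool_rot: [[-0.988, 0.153, -0.004], [0.153, 0.988, 0.001], [0.004, 0.0, -1.0]]
force: [0.4, 0.4, -2.1]
width: 39.8
grasp_force: 25.0
```

```bash
python3 held.py h2; python3 - <<'E'
import cv2,pickle,numpy as np
d=pickle.load(open("h2.pkl","rb"))
a=cv2.resize(d["top"]["pixels"][160:260,280:430],None,fx=2.6,fy=2.6,interpolation=cv2.INTER_CUBIC)
b=cv2.resize(d["side"]["pixels"][140:260,270:420],None,fx=2.6,fy=2.6,interpolation=cv2.INTER_CUBIC)
cv2.imwrite("pics/h2c.png",np.hstack([a,b[:a.shape[0]]]))
E
```

```text
[569.1 -95.6  71.1] 81.3 [ 0.86513466  0.68328891 -2.25554596] 40.023490737946375 24.954351210035384
```

View pics/h2c.png

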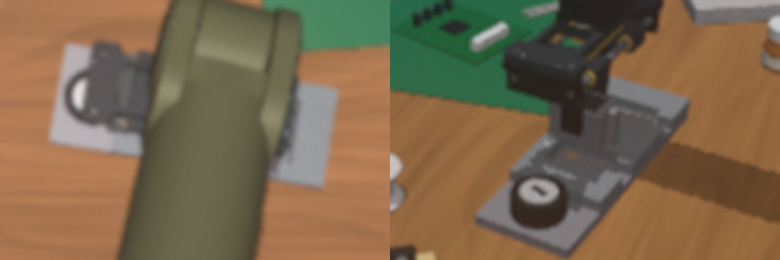

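>>> apply_moves --pt "0 0 -15 0 0 0 1" --pt "0 0 -10 0 0 0 1" --pt "0 0 -4 0 0 0 1" --pt "0 0 -3 0 0 0 1" --pt "0 0 -3 0 0 0 1" --pt "0 0 0 0 0 0 1"

```text
time_s: 4.9
tcp_pos: [569.2, -97.7, 36.3]
tool_rot: [[-0.988, 0.153, -0.0], [0.153, 0.988, 0.0], [0.0, -0.0, -1.0]]
force: [0.1, 0.2, -1.3]
width: 40.0
grasp_force: 25.0
```

>>> apply_moves --pt "0 0 -3 0 0 0 1" --pt "0 0 -3 0 0 0 1" --pt "0 0 -2 0 0 0 1" --pt "0 0 -1 0 0 0 1" --pt "0 0 0 0 0 0 1"

```text
time_s: 5.4
tcp_pos: [569.3, -97.6, 28.9]
tool_rot: [[-0.988, 0.153, -0.0], [0.153, 0.988, 0.001], [0.0, 0.001, -1.0]]
force: [-5.5, 0.8, 7.6]
width: 39.9
grasp_force: 25.0
```

>>> apply_moves --pt "0 0 0.5 0 0 0 0.32" --pt "0 0 0.5 0 0 0 0.32" --pt "0 0 0 0 0 0 0.32" --pt "0 0 0 0 0 0 0.32" --pt "0 0 35 0 0 0 0.32" --pt "0 0 45 0 0 0 0.32" --pt "0 0 0 0 0 0 0"

```text
time_s: 6.1
tcp_pos: [573.7, -98.6, 114.7]
tool_rot: [[-0.988, 0.154, 0.011], [0.154, 0.988, -0.001], [-0.011, 0.001, -1.0]]
force: [0.6, 0.1, 0.7]
width: 62.3
grasp_force: 0.0
```

>>> apply_moves --pt "-16.7 42 0 0 0 6.57 0" --pt "-16.7 42 0 0 0 6.57 0" --pt "-16.7 42 0 0 0 6.57 0" --pt "-16.7 42 0 0 0 6.57 0" --pt "-16.7 42 0 0 0 6.57 0" --pt "-16.7 42 0 0 0 6.57 0" --pt "-16.9 42.1 0 0 0 6.58 0" --pt "0 0 0 0 0 0 0"

```text
time_s: 6.9
tcp_pos: [449.1, 203.4, 108.4]
tool_rot: [[-0.789, -0.614, -0.001], [-0.614, 0.789, 0.003], [-0.001, 0.003, -1.0]]
force: [0.7, -0.0, 0.5]
width: 87.0
grasp_force: 0.0
```

```bash
python3 held.py h3; python3 - <<'E'
from fit import *;import pickle
d=pickle.load(open("h3.pkl","rb"))
s=d["side"]; pk=lambda p:[place(b+[0,0,12],*p) for b in PACK]
a=np.radians(-8.8)
x,f=fit([s],pk,[569,-97.6,a],[3,3,.05],lambda i:np.clip((95-i.max(2).astype(float))/30,0,1));
cs=cv2.resize(s["pixels"][150:260,260:420],None,fx=5,fy=5,interpolation=cv2.INTER_CUBIC)
for P in pk([569.3,-97.6,a]):
    for q in proj(s,P): cv2.circle(cs,tuple(int(v) for v in ((q-[260,150]+.5)*5)),3,(0,0,255),-1)
cv2.imwrite("pics/h3c.png",cs)
E
```

```text
[451.8 197.4 108.4] 127.3 [-0.09916112 -0.78416633  0.02508298] 86.91565471736806 0.0
```

View pics/h3c.png

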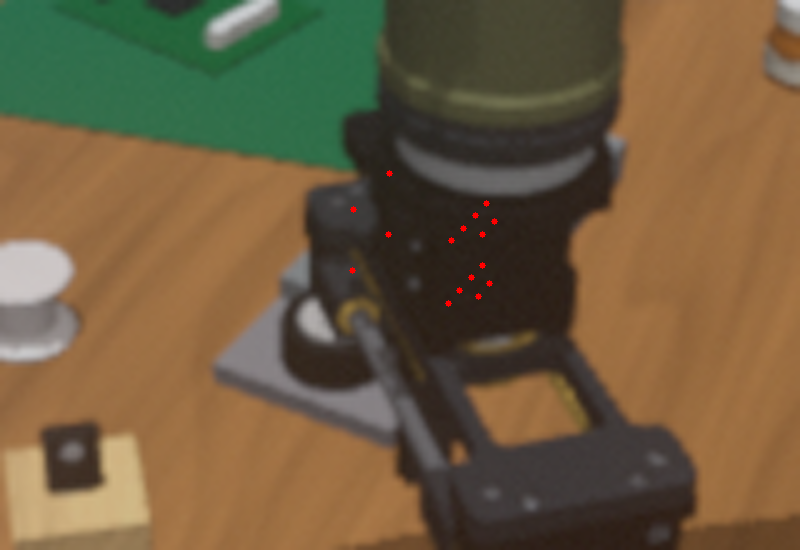

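The gripper hides bay1 in this view, so I'll check the seated pack later. The tool is above pack B, so I'll descend and grip.

>>> apply_moves --pt "0 0 -35 0 0 0 0" --pt "0 0 -35 0 0 0 0" --pt "0 0 -17 0 0 0 0" --pt "0 0 -5 0 0 0 0" --pt "0 0 0 0 0 0 1" --pt "0 0 0 0 0 0 1" --pt "0 0 0 0 0 0 1" --pt "0 0 0 0 0 0 1" --pt "0 0 0 0 0 0 1" --pt "0 0 0 0 0 0 1"

```text
time_s: 8.0
tcp_pos: [452.4, 196.7, 17.0]
tool_rot: [[-0.797, -0.604, 0.001], [-0.604, 0.797, 0.0], [-0.001, 0.0, -1.0]]
force: [-0.9, 0.6, 0.0]
width: 47.2
grasp_force: 0.0
```

>>> apply_moves --pt "0 0 0 0 0 0 1" --pt "0 0 0 0 0 0 1" --pt "0 0 0 0 0 0 1" --pt "0 0 20 0 0 0 1" --pt "0 0 30 0 0 0 1" --pt "0 0 20 0 0 0 1" --pt "0 0 0 0 0 0 1"

```text
time_s: 8.7
tcp_pos: [454.1, 197.5, 89.0]
tool_rot: [[-0.797, -0.604, 0.005], [-0.604, 0.797, 0.003], [-0.005, -0.001, -1.0]]
force: [0.6, 0.1, -2.0]
width: 39.7
grasp_force: 25.0
```

>>> apply_moves --pt "11.3 -43.7 0 0 0 -5.11 1" --pt "11.3 -43.7 0 0 0 -5.11 1" --pt "11.3 -43.7 0 0 0 -5.11 1" --pt "11.3 -43.7 0 0 0 -5.11 1" --pt "11.3 -43.7 0 0 0 -5.11 1" --pt "11.3 -43.7 0 0 0 -5.11 1" --pt "11.3 -43.7 0 0 0 -5.11 1" --pt "11.3 -43.7 0 0 0 -5.11 1" --pt "11.4 -43.3 0 0 0 -5.12 1" --pt "0 0 0 0 0 0 1"

```text
time_s: 9.7
tcp_pos: [552.7, -204.9, 85.1]
tool_rot: [[-0.986, 0.164, -0.001], [0.164, 0.986, -0.006], [0.0, -0.006, -1.0]]
force: [-0.2, 0.2, -2.1]
width: 39.7
grasp_force: 25.0
```

>>> apply_moves --pt "0 0 -15 0 0 0 1" --pt "0 0 -15 0 0 0 1" --pt "0 0 -10 0 0 0 1" --pt "0 0 -4 0 0 0 1" --pt "0 0 -3 0 0 0 1" --pt "0 0 -3 0 0 0 1" --pt "0 0 0 0 0 0 1"

```text
time_s: 10.4
tcp_pos: [554.1, -196.2, 36.6]
tool_rot: [[-0.988, 0.153, 0.0], [0.153, 0.988, 0.0], [-0.0, 0.0, -1.0]]
force: [0.3, -0.4, -2.2]
width: 39.8
grasp_force: 25.0
```

No contact yet and the bottom is inside the pocket, so I'll seat it.

>>> apply_moves --pt "0 0 -3 0 0 0 1" --pt "0 0 -3 0 0 0 1" --pt "0 0 -2 0 0 0 1" --pt "0 0 -1 0 0 0 1" --pt "0 0 0 0 0 0 1"

```text
time_s: 10.9
tcp_pos: [554.1, -196.4, 28.8]
tool_rot: [[-0.988, 0.153, 0.0], [0.153, 0.988, 0.001], [0.0, 0.001, -1.0]]
force: [-3.7, 1.3, 6.6]
width: 39.9
grasp_force: 25.0
```

>>> apply_moves --pt "0 0 0.5 0 0 0 0.32" --pt "0 0 0.5 0 0 0 0.32" --pt "0 0 0 0 0 0 0.32" --pt "0 0 0 0 0 0 0.32" --pt "0 0 35 0 0 0 0.32" --pt "0 0 45 0 0 0 0.5" --pt "-35 -30 10 0 0 0 0.5" --pt "-35 -30 10 0 0 0 0.5" --pt "-35 -30 10 0 0 0 0.5" --pt "-35 -30 10 0 0 0 0.5"

```text
time_s: 11.9
tcp_pos: [412.6, -317.4, 149.0]
tool_rot: [[-0.988, 0.153, 0.001], [0.153, 0.988, 0.0], [-0.001, 0.0, -1.0]]
force: [0.0, -0.7, 0.4]
width: 43.6
grasp_force: 0.0
```

```bash
python3 held.py h4; python3 - <<'E'
import cv2,pickle,numpy as np
d=pickle.load(open("h4.pkl","rb"))
a=cv2.resize(d["top"]["pixels"][140:240,240:420],None,fx=4.3,fy=3,interpolation=cv2.INTER_CUBIC)[:, :774]
b=cv2.resize(d["side"]["pixels"][160:275,250:400],None,fx=2.6,fy=2.6,interpolation=cv2.INTER_CUBIC)
a=cv2.resize(d["top"]["pixels"][145:245,240:420],None,fx=2.2,fy=2.2,interpolation=cv2.INTER_CUBIC)
h=max(a.shape[0],b.shape[0]);p=lambda i:np.pad(i,((0,h-i.shape[0]),(0,0),(0,0)))
cv2.imwrite("pics/h4c.png",np.hstack([p(a),p(b)]))
E
```

```text
[ 408.9 -322.6  150.3] 80.6 [-0.39911808 -0.5478251  -0.01950821] 43.71617475148322 0.0
```

View pics/h4c.png

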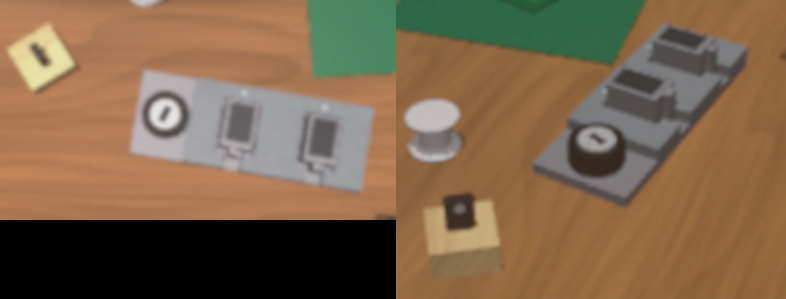

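```bash
cat > k.py <<'E'
from fit import *;import pickle
d=pickle.load(open("h4.pkl","rb"));t,s=d["top"],d["side"]
def col(c,P): u,v=np.round(proj(c,[P])[0]).astype(int); return c["pixels"][v,u].tolist()
print("top/side rest",[col(t,[650+dx,143+dy,30]) for dx,dy in((20,-10),(-20,10),(60,0))],[col(s,[650+dx,143+dy,30]) for dx,dy in((20,-10),(-20,10),(-60,0))])
u,v=np.round(proj(t,[[649,142,64]])[0]).astype(int); print(t["pixels"][v-8:v+9,u-8:u+9].max(2))
u,v=np.round(proj(s,[[649,142,47]])[0]).astype(int); print(s["pixels"][v-12:v+13,u-9:u+10].max(2))
E
python3 k.py
```

```text
top/side rest [[155, 209, 231], [166, 224, 232], [89, 124, 176]] [[45, 63, 82], [121, 169, 198], [61, 103, 148]]
[[193 196 204 215 221 225 228 230 231 231 231 231 232 232 230 225 208]
 [201 209 219 225 228 229 229 230 230 231 231 232 231 232 231 229 221]
 [214 222 226 229 228 225 221 222 226 230 232 231 231 231 231 230 227]
 [225 228 229 227 220 202 186 188 210 225 230 231 231 231 232 232 230]
 [230 230 229 221 197 162 137 145 181 212 223 227 230 231 232 232 232]
 [231 231 229 220 186 139 107 114 146 177 198 215 226 231 232 233 232]
 [231 231 230 224 196 150 113 101 114 137 165 194 219 229 232 232 232]
 [232 231 231 227 215 180 138 104  96 112 143 179 212 227 232 233 232]
 [232 231 231 230 224 205 164 121  96 100 125 164 201 224 230 232 232]
 [231 231 231 231 229 221 191 146 109  96 108 139 180 212 226 231 232]
 [231 231 231 231 231 228 213 176 132 100  94 114 151 189 219 229 232]
 [232 231 232 232 232 231 225 203 159 115  89  95 126 169 206 225 231]
 [231 232 232 232 232 231 229 220 189 143 103  95 122 163 199 222 230]
 [230 231 232 232 232 232 232 228 215 181 144 133 153 182 208 22
[... 1546 characters left out ...]
  59  60  59  59  59  59  75 139 185 197 197
  198]
 [194 193 172 113  66  58  60  61  59  59  60  58  59  66 113 170 195 198
  197]
 [193 193 173 114  65  60  60  60  60  58  61  60  64  78 120 170 195 198
  197]
 [193 193 176 126  78  69  69  71  74  77  82  89 104 132 164 185 196 198
  198]
 [193 193 184 156 121 116 121 128 136 144 152 155 164 180 194 197 197 198
  197]
 [192 193 191 181 169 168 172 178 185 188 193 194 196 196 197 198 198 198
  198]
 [191 193 192 189 188 190 192 194 196 197 198 198 198 197 198 198 197 198
  198]
 [193 193 192 190 190 191 193 195 198 197 197 198 198 198 198 198 197 198
  198]
 [195 195 192 189 189 191 193 195 197 198 198 198 198 198 198 198 197 198
  197]]
```

```bash
cat > k2.py <<'E'
from fit import *;import pickle
d=pickle.load(open("h4.pkl","rb"));t,s=d["top"],d["side"]
hd=lambda p:[place(box(-13,13,-5,5,30,64),*p)]
mt=lambda i:np.clip((225-i.max(2).astype(float))/130,0,1)
ms=lambda i:cv2.morphologyEx(np.clip((145-i.max(2).astype(np.float32))/80,0,1),cv2.MORPH_CLOSE,np.ones((7,7)))
for n,c,m in(("top",t,mt),("side",s,ms)):
  for sig in(.8,1.2):
    x,f=fit([c],hd,[649,143,.58],[3,3,.2],m,pad=3,sig=sig);print(n,x[:2].round(1),np.degrees(x[2]).round(1),round(f,2))
rest=lambda p:[place(box(-30,30,-30,30,0,30),*p),]
mr=lambda i:np.clip((i[...,1].astype(float)-145)/45,0,1)
x,f=fit([t],lambda p:[place(box(-30,30,-30,30,30,30),*p)],[648,142,.58],[3,3,.1],lambda i:cv2.morphologyEx(mr(i).astype(np.float32),cv2.MORPH_CLOSE,np.ones((15,15))),pad=8);print("rest top",x[:2].round(1),np.degrees(x[2]).round(1),f)
x,f=fit([s],lambda p:[place(box(-30,30,-30,30,30,30),*p),place(box(-13,13,-5,5,30,64),*p)],[648,142,.58],[3,3,.1],lambda i:np.maximum(ms(i),np.clip((i[...,1].astype(float)-125)/45,0,1)),pad=3);print("rest side",x[:2].round(1),np.degrees(x[2]).round(1),f)
E
python3 k2.py
```

```text
top [649.9 142.4] 36.3 1.35
top [649.8 142.5] 36.4 1.57
side [650.2 144.6] 31.6 12.32
side [650.2 144.9] 32.1 11.39
rest top [650.3 143.8] 32.8 5.44804573059082
rest side [649.3 145.1] 32.5 36.5269676469203
```

>>> apply_moves --pt "22 44 0 0 0 4.15 0.5" --pt "22 44 0 0 0 4.15 0.5" --pt "22 44 0 0 0 4.15 0.5" --pt "22 44 0 0 0 4.15 0.5" --pt "22 44 0 0 0 4.15 0.5" --pt "22 44 0 0 0 4.15 0.5" --pt "22 44 0 0 0 4.15 0.5" --pt "22 44 0 0 0 4.15 0.5" --pt "22 44 0 0 0 4.15 0.5" --pt "22 44 0 0 0 4.15 0.5"

```text
time_s: 13.0
tcp_pos: [634.6, 126.1, 148.2]
tool_rot: [[-0.84, -0.543, -0.0], [-0.543, 0.84, 0.0], [-0.0, 0.001, -1.0]]
force: [0.9, -0.3, 0.6]
width: 43.6
grasp_force: 0.0
```

>>> apply_moves --pt "16.2 20.2 0 0 0 0 0.6" --pt "0 0 -40 0 0 0 0.6" --pt "0 0 -35 0 0 0 0.6" --pt "0 0 -20 0 0 0 0.6" --pt "0 0 -14 0 0 0 0.6" --pt "0 0 -3.6 0 0 0 0.6" --pt "0 0 0 0 0 0 0.6" --pt "0 0 0 0 0 0 0.6"

```text
time_s: 13.8
tcp_pos: [651.4, 144.0, 37.5]
tool_rot: [[-0.842, -0.54, 0.002], [-0.54, 0.842, 0.001], [-0.003, -0.001, -1.0]]
force: [-0.4, 0.5, 0.6]
width: 35.0
grasp_force: 0.0
```

```bash
python3 held.py h5; python3 - <<'E'
import cv2,pickle,numpy as np
d=pickle.load(open("h5.pkl","rb"))
cv2.imwrite("pics/h5c.png",cv2.resize(d["side"]["pixels"][180:290,220:340],None,fx=5,fy=5,interpolation=cv2.INTER_CUBIC))
E
```

```text
[651.3 144.   37.6] 122.7 [-0.8587294   0.24683672 -0.73128476] 34.80541465087266 0.0
```

View pics/h5c.png

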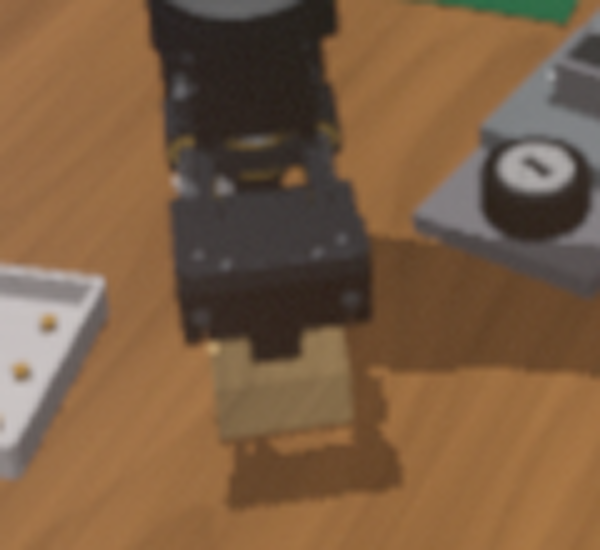

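The fingers straddle the key head, centred over the rest. Closing and lifting.

>>> apply_moves --pt "0 0 0 0 0 0 1" --pt "0 0 0 0 0 0 1" --pt "0 0 0 0 0 0 1" --pt "0 0 0 0 0 0 1" --pt "0 0 0 0 0 0 1" --pt "0 0 0 0 0 0 1" --pt "0 0 10 0 0 0 1" --pt "0 0 30 0 0 0 1" --pt "0 0 30 0 0 0 1" --force 30

```text
time_s: 14.8
tcp_pos: [649.7, 143.7, 106.5]
tool_rot: [[-0.842, -0.54, -0.001], [-0.54, 0.842, -0.0], [0.001, 0.0, -1.0]]
force: [0.6, -0.6, 0.9]
width: 9.7
grasp_force: 30.0
```

>>> apply_moves --pt "-9.6 -21.8 0 0 0 -8.1 1" --pt "-9.6 -21.8 0 0 0 -8.1 1" --pt "-9.6 -21.8 0 0 0 -8.1 1" --pt "-9.6 -21.8 0 0 0 -8.1 1" --pt "-9.6 -21.8 0 0 0 -8.1 1" --pt "-9.6 -21.8 0 0 0 -8.1 1" --pt "-9.9 -21.5 -10 0 0 -8.1 1" --pt "0 0 -10 0 0 0 1" --pt "0 0 0 0 0 0 1" --pt "0 0 0 0 0 0 1"

```text
time_s: 15.8
tcp_pos: [583.1, -7.0, 86.1]
tool_rot: [[-0.915, 0.404, 0.0], [0.404, 0.915, 0.001], [0.0, 0.001, -1.0]]
force: [-0.5, -0.0, -0.6]
width: 9.6
grasp_force: 30.0
```

```bash
python3 held.py h6; cat > sl.py <<'E'
from fit import *;import pickle
d=pickle.load(open("h4.pkl","rb"));t,s=d["top"],d["side"]
th=np.linspace(0,2*np.pi,40)[:-1]
disc=lambda p:[np.c_[p[0]+19*np.cos(th),p[1]+19*np.sin(th),np.full(39,40.)]]
sl=lambda p:[place(box(-9,9,-4,4,40,40),*p)]
for n,c in(("top",t),("side",s)):
    px=c["pixels"];u,v=np.round(proj(c,[[582.7,-8.5,40]])[0]).astype(int);g=px.max(2).astype(np.float32)
    m=lambda i:cv2.morphologyEx(np.clip((i.max(2).astype(np.float32)-80)/110,0,1),cv2.MORPH_CLOSE,np.ones((7,7)))
    x,f=fit([c],disc,[582.7,-8.5],[2,2],m,pad=1);print(n,"disc",x.round(1),round(f,2))
    for lo in(60,100):
        y,f=fit([c],sl,[x[0],x[1],-.4],[1,1,.2],lambda i:darkmask(i,lo,200),pad=0);print("slot",y[:2].round(1),np.degrees(y[2]).round(1),round(f,2))
h=pickle.load(open("h6.pkl","rb"));c=h["side"]
i=cv2.resize(c["pixels"][160:260,280:400],None,fx=6,fy=6,interpolation=cv2.INTER_CUBIC)
# expected blade outline for tcp (582.8,-8.2,86)
for P,col in((place(box(-7,7,-2.5,2.5,62,80),582.8,-8.2,np.radians(-24)),(0,0,255)),(place(box(-5,5,-1.5,1.5,56,62),582.8,-8.2,np.radians(-24)),(0,255,255)),(sl([582.7,-8.5,np.radians(-24)])[0],(0,255,0))):
    for q in proj(c,P): cv2.circle(i,tuple(int(v) for v in (q-[280,160]+.5)*6),2,col,-1)
cv2.imwrite("pics/h6c.png",i)
E
python3 sl.py
```

```text
[583.5  -7.   86.5] 66.1 [ 0.14456247  0.23527295 -0.27970584] 10.230166194565557 30.00001286622137
top disc [583.   -7.9] 83.81
slot [577.2  -7. ] -10.4 2.86
slot [579.7  -7.4] -14.5 1.95
side disc [581.6  -5.9] 26.12
slot [583.1  -7.1] -8.4 0.69
slot [582.8  -7. ] -12.2 1.92
```

View pics/h6c.png

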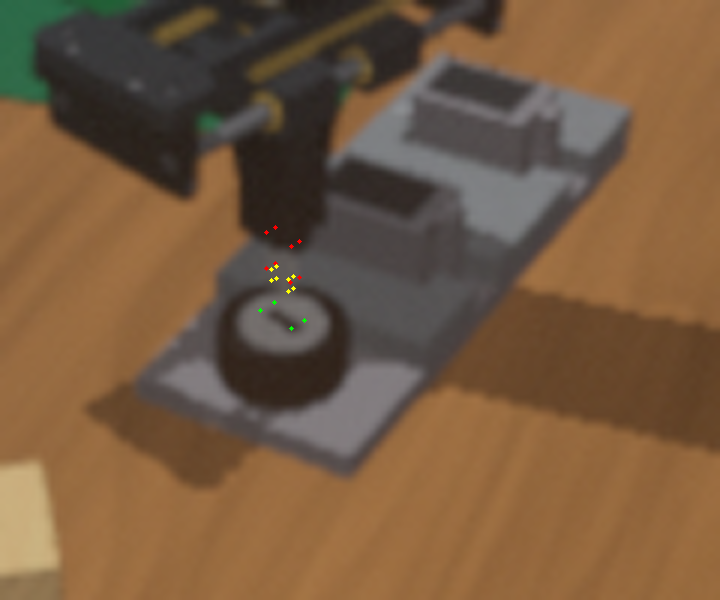

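```bash
python3 - <<'E'
from fit import *;import pickle
np.set_printoptions(linewidth=250)
a=pickle.load(open("h4.pkl","rb"));b=pickle.load(open("h6.pkl","rb"))
for n,P in(("top",[650,143.8,64]),("side",[650,143.8,47])):
    u,v=np.round(proj(a[n],[P])[0]).astype(int);print(n,"min brightness near key before/after",a[n]["pixels"][v-6:v+7,u-6:u+7].max(2).min(),b[n]["pixels"][v-6:v+7,u-6:u+7].max(2).min())
A=a["side"]["pixels"].astype(int);B=b["side"]["pixels"].astype(int)
r=slice(194,224);c=slice(316,342)
print("rows194.. cols316.. after");print(B[r,c].max(2));print("before");print(A[r,c].max(2))
E
```

```text
top min brightness near key before/after 89 140
side min brightness near key before/after 58 147
rows194.. cols316.. after
[[141 140 138 116  60  42  41  43  42  43  44  45  42  44  42  43  44  49  63  78  81  83  83  82  76  71]
 [141 142 140 117  58  43  43  44  42  44  43  44  44  44  45  40  43  47  60  75  75  77  78  82  82  83]
 [142 142 141 118  61  44  43  43  43  44  43  46  47  45  42  46  45  48  62  75  75  75  76  75  76  79]
 [142 144 142 122  73  49  44  43  44  44  44  44  46  43  45  47  53  59  66  76  75  76  76  75  76  75]
 [143 144 143 134 108  76  50  45  45  45  45  45  47  46  45  51  63  71  73  76  74  76  75  74  75  76]
 [144 144 145 144 132 101  66  51  48  46  45  47  45  45  46  54  68  73  76  76  75  75  75  75  75  74]
 [144 145 145 142 126 100  79  69  63  52  47  46  46  47  49  60  72  76  75  76  76  76  76  75  76  77]
 [144 146 142 126 103  87  82  84  82  72  67  66  60  55  60  72  79  77  77  77  76  75  77  76  75  77]
 [145 141 127 104  88  84  85  86  90  90  89  89  83  77  78  83  83  82  81  78  78  77  76  76  76  77]
 [141 128 103 
[... 4751 characters left out ...]
 150 145 137 123  94  70  61  56  54  59  78  94  88  85]
 [ 76  54  54  54  56  64  72  83  92 101 105 106 105  99  93  79  69  58  55  55  53  61  91 111 107 101]
 [ 76  55  52  53  51  56  57  59  59  65  66  70  66  63  60  58  57  55  51  54  50  62  99 124 126 122]
 [ 76  55  52  52  53  53  55  55  55  55  57  56  57  56  57  54  53  54  52  51  53  63  98 124 127 127]
 [ 78  54  52  53  52  50  53  54  53  54  54  52  53  53  53  53  52  54  53  50  54  66 101 125 128 128]
 [ 91  59  54  52  52  52  51  52  52  53  54  53  52  52  53  52  52  54  53  52  54  81 112 126 127 127]
 [108  69  55  54  53  53  53  53  53  52  54  53  52  54  53  54  52  51  54  51  63  97 124 127 128 127]]
```

```bash
cat > s2.py <<'E'
from fit import *;import pickle
from scipy.optimize import least_squares
np.set_printoptions(linewidth=250)
a=pickle.load(open("h4.pkl","rb"));c0=pickle.load(open("c0.pkl","rb"))
t=a["top"];u,v=np.round(proj(t,[[582.7,-8.5,40]])[0]).astype(int);print(u,v,proj(t,[[582.7,-8.5,40]])[0].round(1));print(t["pixels"][v-12:v+13,u-12:u+13].max(2))
th=np.linspace(0,2*np.pi,60)[:-1]
disc=lambda x,y,r,z:np.c_[x+r*np.cos(th),y+r*np.sin(th),np.full(59,z)]
def model(p,c,roi):
    x,y,a,plug,coll,bg,slot,sig=p
    C=render(c,[np.vstack([disc(x,y,28,38.),disc(x,y,28,12.)])],roi,sig=sig);D=render(c,[disc(x,y,19,40.)],roi,sig=sig);S=render(c,[place(box(-9,9,-4,4,40,40),x,y,a)],roi,sig=sig)
    return bg*(1-C)+coll*(C-D)+plug*(D-S)+slot*S
for nm,d in(("c0",c0),("h4",a)):
  for n in("top","side"):
    c=d[n];u,v=np.round(proj(c,[[582.7,-8.5,40]])[0]).astype(int);k=8 if n=="top" else 8
    roi=(u-k,v-(k if n=="top" else 6),2*k+1,2*k+1 if n=="top" else 13);img=c["pixels"][roi[1]:roi[1]+roi[3],roi[0]:roi[0]+roi[2]].max(2).astype(float)
    best=None
    for a0 in(-.15,-.4):
      r=least_squares(lambda p:(model(p,c,roi)-img).ravel(),[582.7,-8,a0,220 if n=="top" else 165,55,130,80,.9],x_scale=[1,1,.1,20,20,20,20,.2],diff_step=.01 and [.002,.05,.15,.02,.05,.02,.05,.05])
      if best is None or r.cost<best.cost: best=r
    p=best.x;print(nm,n,p[:2].round(2),"yaw",np.degrees(p[2]).round(1),p[3:].round(1),"rms",np.sqrt(2*best.cost/img.size).round(1))
E
python3 s2.py
```

```text
315 196 [314.5 196.2]
[[184 186 187 187 187 187 187 186 186 185 184 184 185 185 184 184 185 185 184 185 184 184 184 183 180]
 [186 187 188 187 186 185 185 184 179 174 173 170 171 172 175 179 182 183 184 185 185 185 184 183 179]
 [185 186 186 187 186 184 179 170 158 148 142 139 137 140 148 160 169 176 182 184 184 184 184 183 177]
 [184 186 188 185 183 175 160 142 125 113 106 103 102 106 113 126 138 154 170 178 183 184 184 182 173]
 [183 185 185 182 172 153 131 110  99  94  95  96  95  94  95  99 106 122 143 162 175 182 183 180 173]
 [182 185 182 170 148 125 104  96 102 119 131 136 135 131 122 109  98  98 112 133 156 174 180 180 172]
 [182 182 174 152 122 101 101 119 144 170 186 192 192 186 175 154 123 101  95 105 132 160 177 180 172]
 [183 178 160 132 103 101 129 165 194 212 220 221 220 219 213 196 165 127 100  93 111 144 170 177 171]
 [182 170 144 113  97 119 164 203 221 227 227 222 216 215 220 218 199 163 119  93  98 125 156 172 171]
 [180 162 131 101 104 145 194 221 228 229 223 204 178 178 200 219 218 191 145 104  93 113 143 164 167]
 [179 155 120  97 117 169 212 227 228 226 211 17
[... 1091 characters left out ...]
189 188 182 166 143 116  99  91  88  88  87  89  88  86  86  87  94 116 140 156 163 165 168 168]
 [191 190 190 188 183 168 150 131 113 103  96  91  89  91  98 105 112 125 146 166 174 174 170 168 169]
 [190 189 189 190 188 183 175 163 150 138 128 121 120 124 132 145 153 162 172 179 180 174 170 168 168]
 [190 190 190 190 188 188 186 182 177 171 164 160 160 163 167 173 178 181 185 184 179 171 169 168 168]]
c0 top [582.47  -8.6 ] yaw -26.6 [212.1  87.6 192.5 115.    0.7] rms 8.9
c0 side [581.18  -5.38] yaw -27.9 [162.   60.4 118.8  85.5   0.6] rms 8.4
h4 top [582.46  -8.6 ] yaw -26.7 [219.7  92.1 196.9 121.1   0.7] rms 8.9
h4 side [581.16  -5.39] yaw -26.3 [165.5  62.1 121.7  87.9   0.6] rms 8.6
```

>>> apply_moves --pt "0 0 -6 0 0 -2.6 1" --pt "0 0 -5 0 0 0 1" --pt "0 0 -1 0 0 0 1" --pt "0 0 0 0 0 0 1" --pt "0 0 0 0 0 0 1"

```text
time_s: 16.4
tcp_pos: [582.9, -8.4, 74.2]
tool_rot: [[-0.894, 0.447, 0.0], [0.447, 0.894, 0.0], [-0.0, 0.0, -1.0]]
force: [-0.7, -0.1, -1.1]
width: 9.6
grasp_force: 30.0
```

```bash
python3 held.py h7; cat > s3.py <<'E'
from fit import *;import pickle,sys
np.set_printoptions(linewidth=250)
a=pickle.load(open("h4.pkl","rb"));b=pickle.load(open(sys.argv[1]+".pkl","rb"))
s=b["side"];print("slot px",proj(s,[[581.17,-5.39,40]]).round(1),"tip px pred",proj(s,[[582.7,-8.5,44]]).round(1), "1mm y,x,z ->",(proj(s,[[582.7,-7.5,44],[583.7,-8.5,44],[582.7,-8.5,45]])-proj(s,[[582.7,-8.5,44]])).round(2).tolist())
B=s["pixels"].astype(int);print(B[200:220,317:338].max(2))
E
python3 s3.py h7
```

```text
[582.9  -8.5  74.2] 63.4 [ 0.6411465  -0.23916065 -0.68683902] 9.853583776494785 29.999823491089046
slot px [[326.8 212.9]] tip px pred [[326.7 210.8]] 1mm y,x,z -> [[-0.14, 0.22], [-0.37, -0.09], [0.0, -0.32]]
[[145 144 126  80  47  42  43  45  44  46  46  47  44  45  46  43  48  60  75  75  76]
 [145 141 119  75  52  46  45  46  43  47  45  45  45  43  46  51  56  65  75  77  75]
 [141 126 102  80  64  55  47  44  45  46  45  46  46  46  52  63  72  76  79  76  77]
 [128 104  88  84  80  71  60  50  47  43  46  46  45  46  56  73  83  84  83  83  81]
 [104  87  84  85  85  82  77  66  60  51  51  50  47  51  64  77  85  86  87  86  84]
 [ 86  83  84  84  84  85  85  84  80  74  72  69  62  63  73  80  85  85  85  85  86]
 [ 78  77  80  81  82  83  84  88  92  93  92  90  83  79  82  83  87  87  86  86  87]
 [ 76  74  76  74  74  74  76  84  94  94  94  96  90  79  76  78  82  85  85  86  86]
 [ 75  71  69  66  61  57  62  81  95  94  95  97  90  72  61  60  70  77  82  84  86]
 [ 75  65  57  54  58  74  89  98 101  96  94  98  99  93  83  67  57  61  72  80  85]
 [ 71  57  52  64  
[... 151 characters left out ...]
73]
 [ 54  51  68  96 112 115 112  97  76  73  85  98 108 114 114 113 106  82  51  49  62]
 [ 51  53  76 103 113 115 114 106  92  79  69  79  93 105 113 114 112  94  56  49  57]
 [ 52  52  74 102 114 115 115 113 112 104  82  66  76  97 112 115 111  90  54  49  53]
 [ 53  52  66  92 109 115 114 113 115 114 106  92  96 107 115 113 103  79  54  50  53]
 [ 53  54  60  75  94 109 113 114 116 116 114 114 114 115 114 105  87  66  50  47  53]
 [ 53  54  54  58  74  90 101 106 110 112 112 113 112 107  99  83  64  53  51  48  52]
 [ 52  50  53  55  58  66  75  80  88  91  90  92  89  81  68  61  54  51  48  49  54]
 [ 53  49  52  53  53  51  53  53  57  61  62  61  56  53  53  50  50  48  50  49  56]]
```

>>> apply_moves --pt "0 0 -3 0 0 0 1" --pt "0 0 -2 0 0 0 1" --pt "0 0 -2 0 0 0 1" --pt "0 0 0 0 0 0 1"

```text
time_s: 16.9
tcp_pos: [582.4, -8.5, 66.5]
tool_rot: [[-0.894, 0.448, -0.001], [0.448, 0.894, -0.0], [0.001, -0.0, -1.0]]
force: [0.4, 0.3, -0.4]
width: 10.1
grasp_force: 30.0
```

>>> apply_moves --pt "0 0 -2 0 0 0 1" --pt "0 0 -2 0 0 0 1" --pt "0 0 -2 0 0 0 1" --pt "0 0 -2 0 0 0 1" --pt "0 0 0 0 0 0 1"

```text
time_s: 17.4
tcp_pos: [582.4, -8.5, 58.6]
tool_rot: [[-0.894, 0.448, -0.001], [0.448, 0.894, -0.0], [0.001, -0.0, -1.0]]
force: [1.2, -0.4, -0.8]
width: 9.6
grasp_force: 30.0
```

Shoulder is inside, no contact. Continuing to the bottom.

>>> apply_moves --pt "0 0 -3 0 0 0 1" --pt "0 0 -3 0 0 0 1" --pt "0 0 -3 0 0 0 1" --pt "0 0 -2 0 0 0 1" --pt "0 0 -1 0 0 0 1" --pt "0 0 -1 0 0 0 1" --pt "0 0 0 0 0 0 1"

```text
time_s: 18.1
tcp_pos: [582.8, -8.5, 46.1]
tool_rot: [[-0.894, 0.448, 0.0], [0.448, 0.894, 0.0], [-0.0, 0.0, -1.0]]
force: [0.3, -0.6, 0.2]
width: 10.0
grasp_force: 30.0
```

>>> apply_moves --pt "0 0 -0.7 0 0 0 1" --pt "0 0 -0.7 0 0 0 1" --pt "0 0 0 0 0 0 1"

```text
time_s: 18.4
tcp_pos: [583.0, -8.5, 45.9]
tool_rot: [[-0.894, 0.448, 0.0], [0.448, 0.894, 0.001], [-0.0, 0.001, -1.0]]
force: [-4.0, 0.1, 8.6]
width: 9.4
grasp_force: 30.0
```

>>> apply_moves --pt "0 0 0.4 0 0 -6 1" --pt "0 0 0 0 0 -7 1" --pt "0 0 0 0 0 -7 1" --pt "0 0 0 0 0 -7 1" --pt "0 0 0 0 0 -7 1" --pt "0 0 0 0 0 -7 1" --pt "0 0 0 0 0 -7 1" --pt "0 0 0 0 0 -7 1" --pt "0 0 0 0 0 -6 1" --pt "0 0 0 0 0 -5 1"

```text
time_s: 19.4
tcp_pos: [583.3, -8.9, 46.0]
tool_rot: [[0.05, 0.999, 0.001], [0.999, -0.05, -0.0], [-0.0, 0.001, -1.0]]
force: [-1.1, -0.6, 4.9]
width: 9.6
grasp_force: 30.0
```

```bash
cat > ob.py <<'E'
from plant import arm;import numpy as np
o=arm.get_obs();R=o["tool_rot"];print(o["time_s"],o["tcp_pos"].round(1),"key yaw",np.degrees(np.arctan2(R[1,1],R[0,1])).round(1)-90,o["force"].round(1),np.round(o["moment"],2),o["joints"].round(0))
E
python3 ob.py
```

```text
19.4 [583.3  -8.9  46. ] key yaw -92.8 [-1.1 -0.6  4.9] [-0.24  0.32  0.1 ] [-33.  22.  37. 105. -16.  58.   8.]
```

>>> apply_moves --pt "0 0 0 0 0 -3 1" --pt "0 0 0 0 0 -3 1" --pt "0 0 0 0 0 -3 1" --pt "0 0 0 0 0 -2 1" --pt "0 0 0 0 0 0 1"

```text
time_s: 19.9
tcp_pos: [583.3, -8.9, 46.0]
tool_rot: [[0.236, 0.972, 0.001], [0.972, -0.236, -0.0], [0.0, 0.001, -1.0]]
force: [-0.9, -0.8, 6.6]
width: 9.8
grasp_force: 30.0
```

```bash
python3 ob.py
```

```text
19.9 [583.3  -8.9  46. ] key yaw -103.7 [-0.9 -0.8  6.6] [-0.23  0.47  0.02] [-35.  22.  40. 105. -17.  58.  -2.]
```

>>> apply_moves --pt "0 0 0 0 0 -1.5 1" --pt "0 0 0 0 0 -1.5 1" --pt "0 0 0 0 0 -1 1" --pt "0 0 0 0 0 0 1"

```text
time_s: 20.3
tcp_pos: [583.3, -8.9, 46.0]
tool_rot: [[0.303, 0.953, 0.001], [0.953, -0.303, -0.0], [0.0, 0.001, -1.0]]
force: [-2.1, -1.6, 4.9]
width: 9.7
grasp_force: 30.0
```

```bash
python3 ob.py
```

```text
20.3 [583.3  -8.9  46. ] key yaw -107.6 [-2.1 -1.6  4.9] [-0.3   0.41  0.03] [-35.  23.  40. 105. -17.  58.  -6.]
```

>>> apply_moves --pt "0 0 0 0 0 -1.5 1" --pt "0 0 0 0 0 -1.5 1" --pt "0 0 0 0 0 0 1"

```text
time_s: 20.6
tcp_pos: [583.2, -8.8, 46.0]
tool_rot: [[0.353, 0.936, 0.001], [0.936, -0.353, -0.0], [0.0, 0.001, -1.0]]
force: [-1.3, -0.6, 6.1]
width: 9.7
grasp_force: 30.0
```

```bash
python3 ob.py
```

```text
20.6 [583.2  -8.8  46. ] key yaw -110.7 [-1.3 -0.6  6.1] [-0.24  0.5   0.02] [-36.  23.  41. 105. -17.  58.  -9.]
```

>>> apply_moves --pt "0 0 0 0 0 -1.5 1" --pt "0 0 0 0 0 -1.3 1" --pt "0 0 0 0 0 0 1"

```text
time_s: 20.9
tcp_pos: [583.2, -8.9, 46.0]
tool_rot: [[0.398, 0.917, 0.001], [0.917, -0.398, -0.0], [0.0, 0.001, -1.0]]
force: [-1.4, -0.9, 5.1]
width: 9.9
grasp_force: 30.0
```

```bash
python3 ob.py
```

```text
20.9 [583.2  -8.9  46. ] key yaw -113.4 [-1.4 -0.9  5.1] [-0.19  0.46 -0.01] [-36.  23.  42. 105. -18.  58. -11.]
```

>>> apply_moves --pt "0 0 0 0 0 -1.5 1" --pt "0 0 0 0 0 -1 1" --pt "0 0 0 0 0 0 1"

```text
time_s: 21.2
tcp_pos: [583.2, -8.9, 46.0]
tool_rot: [[0.437, 0.899, 0.001], [0.899, -0.437, -0.0], [0.0, 0.001, -1.0]]
force: [-2.5, -0.2, 5.9]
width: 9.7
grasp_force: 30.0
```

```bash
python3 ob.py
```

```text
21.2 [583.2  -8.9  46. ] key yaw -115.9 [-2.5 -0.2  5.9] [-0.31  0.46  0.09] [-37.  23.  42. 105. -18.  58. -13.]
```

>>> apply_moves --pt "0 0 0 0 0 -1.2 1" --pt "0 0 0 0 0 -1.0 1" --pt "0 0 0 0 0 0 1"

```text
time_s: 21.5
tcp_pos: [583.3, -8.8, 46.0]
tool_rot: [[0.471, 0.882, 0.001], [0.882, -0.471, -0.0], [0.0, 0.001, -1.0]]
force: [-2.0, -0.3, 5.6]
width: 9.8
grasp_force: 30.0
```

```bash
python3 ob.py
```

```text
21.5 [583.3  -8.8  46. ] key yaw -118.1 [-2.  -0.3  5.6] [-0.19  0.45  0.23] [-37.  23.  42. 105. -18.  59. -15.]
```

>>> apply_moves --pt "0 0 0 0 0 2 1" --pt "0 0 0 0 0 0 0.7" --pt "0 0 0 0 0 0 0.7" --pt "0 0 0 0 0 0 0.7" --pt "0 0 0 0 0 0 0.7" --pt "0 0 20 0 0 0 0.7" --pt "0 0 40 0 0 0 0.7" --pt "0 0 40 0 0 0 0.7"

```text
time_s: 22.3
tcp_pos: [581.9, -8.6, 145.3]
tool_rot: [[0.441, 0.898, -0.002], [0.898, -0.441, -0.001], [-0.002, -0.001, -1.0]]
force: [0.4, -0.4, -0.1]
width: 26.0
grasp_force: 0.0
```

>>> apply_moves --pt "-30 -37 10 0 0 0 0.7" --pt "-30 -37 10 0 0 0 0.7" --pt "-30 -37 10 0 0 0 0.7" --pt "-30 -37 10 0 0 0 0.7" --pt "-30 -37 10 0 0 0 0.7" --pt "-20 -40 0 0 0 0 0.7" --pt "0 -40 0 0 0 0 0.7" --pt "0 -40 0 0 0 0 0.7"

```text
time_s: 23.1
tcp_pos: [412.3, -314.8, 195.7]
tool_rot: [[0.44, 0.898, 0.005], [0.898, -0.44, 0.003], [0.005, 0.003, -1.0]]
force: [0.2, 0.3, -0.9]
width: 26.0
grasp_force: 0.0
```

```bash
python3 held.py h8; cat > chk.py <<'E'
from fit import *;import pickle
np.set_printoptions(linewidth=250)
b=pickle.load(open("h8.pkl","rb"));t,s=b["top"],b["side"]
th=np.linspace(0,2*np.pi,60)[:-1]
P=np.c_[582.6+19*np.cos(th),-8.6+19*np.sin(th),np.full(59,40.)]
for n,c in(("top",t),("side",s)):
    m=(render(c,[P],(0,0,640,400),k=2,sig=.1))
    u,v=np.round(proj(c,[[582.6,-8.6,50]])[0]).astype(int);print(n);print(c["pixels"][v-13:v+11,u-10:u+11].max(2))
hd=lambda p:[place(box(-13,13,-5,5,p[3],p[3]+34),*p[:3])]
mt=lambda i:np.clip((200-i.max(2).astype(float))/130,0,1)
for ya in(-95,-105,-115):
    r=render(t,hd([582.6,-8.6,np.radians(ya),40]),(300,180,30,34),sig=.8); g=np.clip((210-t["pixels"][180:214,300:330].max(2).astype(float))/150,0,1)
    D=render(t,[P],(300,180,30,34),sig=.5)>.6; print(ya,((r-g)[D]**2).sum().round(2))
pk=[np.vstack([place(b_+[0,0,12],*q) for b_ in PACK]) for q in((569.3,-97.6,np.radians(-8.8)),(554,-196.4,np.radians(-8.8)))]
E
python3 chk.py
```

```text
[ 410.9 -319.3  195.1] -26.6 [ 0.20514044  0.65943443 -1.00722929] 26.103984135923127 0.0
top
[[188 188 188 188 189 188 189 188 188 188 188 188 187 188 186 187 187 187 187 186 187]
 [189 190 190 189 189 189 188 187 187 186 186 186 187 187 188 187 187 187 186 186 187]
 [189 190 190 189 188 185 182 177 175 173 173 174 177 182 185 186 186 187 187 187 186]
 [190 188 188 187 181 172 160 150 144 141 140 142 150 161 170 178 183 186 187 187 187]
 [190 188 185 176 162 145 128 114 107 105 104 107 115 127 140 157 172 181 185 187 186]
 [187 183 174 156 133 112 100  95  95  97  96  96  97  99 106 124 145 164 177 184 186]
 [185 172 150 126 104  96 102 119 132 138 139 133 121 106  96  99 114 135 158 175 184]
 [177 154 124 102 100 113 136 164 183 193 194 189 175 149 120 100  96 108 134 162 179]
 [163 133 106  99 122 148 166 182 199 211 219 221 216 196 166 127 101  95 114 146 170]
 [146 114  98 117 154 170 165 159 167 183 203 220 224 221 202 166 124  96  99 126 157]
 [132 102 105 146 180 178 146 121 120 133 158 185 207 218 216 191 148 106  93 113 145]
 [121  97 119 169 199 181 134 101  95  99 114 136
[... 2506 characters left out ...]
 72  52  53  52  57  76 107 131 149 163 152 113  64  59  85]
 [ 59  62 101 145 162 143  87  61  52  60  86 120 149 164 165 166 161 133  70  57  68]
 [ 60  61  94 140 161 154 126  94  77  95 127 153 158 161 165 165 157 124  66  56  60]
 [ 59  57  77 119 150 161 156 139 129 139 155 162 156 157 162 156 139  97  60  56  57]
 [ 57  56  65  88 121 146 156 160 161 163 165 164 161 159 151 132 105  74  56  55  55]
 [ 55  56  57  65  83 106 125 141 147 150 151 149 145 135 119  93  71  60  57  54  57]
 [ 56  54  54  56  62  74  84  93 101 105 107 104  99  93  78  67  57  55  54  54  62]
 [ 54  52  52  54  56  58  60  61  65  68  67  66  63  60  58  56  53  55  52  54  63]]
-95 10.71
-105 8.81
-115 8.19
```

```bash
python3 - <<'E'
from fit import *;import pickle
a=pickle.load(open("h4.pkl","rb"));b=pickle.load(open("h8.pkl","rb"));c0=pickle.load(open("c0.pkl","rb"))
for q in((569.3,-97.6),(554,-196.4)):
    c=a["side"];P=np.vstack([place(x+[0,0,12],*q,np.radians(-8.8)) for x in PACK]);p=proj(c,P);l=p.min(0).astype(int)-3;h=p.max(0).astype(int)+4
    print(np.abs(a["side"]["pixels"][l[1]:h[1],l[0]:h[0]].astype(int)-b["side"]["pixels"][l[1]:h[1],l[0]:h[0]]).max())
# pack heights: label dark fit on top face
for q in((569.3,-97.6),(554,-196.4)):
    f=lambda p:[place(box(-20,20,-13,13,52,52),*p)]
    for n in("top","side"):
        x,r=fit([b[n]],f,[*q,np.radians(-8.8)],[2,2,.05],lambda i:darkmask(i,60,110),pad=1);print(n,x[:2].round(1),np.degrees(x[2]).round(1),round(r,1))
D=np.abs(c0["top"]["pixels"].astype(int)-b["top"]["pixels"]).max(2)
for n,(u,v) in dict(spool=(306,136),jar=(468,263),driver=(169,180)).items(): print(n,D[v-14:v+14,u-14:u+14].max())
E
```

```text
132
4
top [570.8 -97.4] -5.3 104.0
side [571.4 -97.1] -8.4 7.1
top [ 556.  -196.9] -5.9 64.3
side [ 555.1 -195.4] -7.6 4.2
spool 13
jar 207
driver 13
```

```bash
python3 -c "
from plant import workorder
print(workorder.close_job())"
```

```text
the job is handed in; nothing more can be done
None
```

Both packs are seated in their bays, ribs in the notches, and the key is fully in the switch and turned clockwise to its stop. The job was handed in at about 23 s, but no verdict came back. The arm never came near the spool, screwdriver or flux jar, though it hid the jar in the last top picture, so I have no final picture of that one.

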